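# Feel the opening of an engraver's vise with a taper gauge

### The job

Draw the taper gauge (the wedge-shaped steel blade with the square-edged wooden block for a handle) out of the tool block, then slide its blade straight down between the two jaws of the engraver's vise until it drags snugly and the sprung jaw gives by a millimetre or two, and no further: do not force the jaws wide. Finish holding the gauge upright and still at that depth, with the gripper still closed on its handle; leave all the other tools and things on the bench where they are.

Things in the scene. Friction and masses are not known exactly. Their poses are not given: they have to be found in the camera images.
- gauge: loose taper gauge, 90 g, standing blade-down in a slot of the tool block, its handle resting on the block's top. Origin: centre of the handle, a pale wooden block 40 (x) x 20 (y) x 44 mm (z) with a thin brass band at its foot; grasp it across y. z is up, out of the blade. Half a turn about z makes no difference
- gauge_tip (a point): centre of the tip of the gauge's steel blade, 94 mm below the handle's centre; same axes as the gauge. The blade hangs 72 mm below the handle, 22 mm wide along x; its thickness along y is 12 mm at the handle and falls evenly, alike on both sides, to 3 mm at the tip (1 mm in 8)
- rack: fixed dark wooden tool block 172 (x) x 60 (y) x 80 mm high, origin at the centre of its underside. Three slots right through, 27 (x) by 16 mm (y), in a row along its x at -54, 0 and +54 mm; gauge, graver and burnisher stand in them in any order. The gauge's x lies along the block's x
- vise: fixed engraver's vise: round dark steel base 128 mm across with two upright steel jaws on its head, 46 mm wide along x, 20 mm thick, tops 126 mm above the bench. Origin: centre of the underside. Each jaw's inner edge is bevelled 6 mm back over the top 6 mm; below that the faces are upright and parallel down to 66 mm under the tops, where the gap is closed
- mouth (a point): middle of the mouth between the vise's jaws, level with their tops. y points across the gap from the fixed to the sprung jaw, x along the gap, z up. The parallel gap differs each time, 4.8 to 6.8 mm: fixed face at y = -2.9 mm, sprung face at rest at +1.9 to +3.9 mm. The blade fills the gap when its tip is 20 to 37 mm below the mouth
- spring_jaw (a joint): how far the blade has pushed the sprung jaw back (m): 0 at rest, stop at 0.0045. Its spring presses 3.5 N at once and 3.5 N more per mm. Once the blade fills the gap, 8 mm deeper push it back 1 mm. Snug is 0.0004 to 0.0028: the drag felt while pushing down is then about 3 to 4 N rising to 11 to 16 N, 7 to 8 N being about right
- vise_head (a joint): side shift of the vise's floating head with both jaws along the mouth's y (m): 0 in the middle, stops at -0.005 and +0.005. It moves almost freely (weak centring spring), so the jaws centre themselves on the blade
- graver: bystander, loose in the tool block: round mushroom-shaped wooden handle 32 mm across and 34 mm high on a thin round steel shank; origin at the handle's shoulder, 80 mm above the bench
- burnisher: bystander, loose in the tool block: slim round wooden handle 25 mm across and 54 mm high on a round steel shank; origin at the handle's shoulder, 80 mm above the bench
- jar: amber glass jar with lid, 60 mm across, 62 mm high; one of the bystanders, to be left alone; origin at the centre of its underside
- bench_block: square steel bench block, 62 x 62 x 20 mm; one of the bystanders, to be left alone; origin at the centre of its underside
- tin: flat round tin, 72 mm across, 24 mm high; one of the bystanders, to be left alone; origin at the centre of its underside
- hammer: hammer lying on the bench; one of the bystanders, to be left alone; origin at the centre of its underside
- ring_stick: tapered steel ring stick, 270 mm long, lying; one of the bystanders, to be left alone; origin at the centre of its underside
- ring_case: closed wooden ring case 60 x 60 x 38 mm; one of the bystanders, to be left alone; origin at the centre of its underside
Mind the look-alikes: they are no part of the job. Leave any blue look-alike of the gauge alone.

How it is judged:
By the outcome, as a careful person would: the job done as asked, in the order asked, and still so for the second after the job is handed in, while the arm keeps its last pose, push and grip.
It also fails if it takes over 48 s, if anything falls off the work surface, if the arm or the gripper's body presses on something with over 40 N, if the wrist force passes 120 N, or if a joint passes its speed limit or range.

### The arm

A 6-joint arm with a two-finger parallel gripper is mounted at the origin on the work surface. World frame = base frame: x ahead of the robot, y to its left, z up, the work surface at z = 0. Lengths are in m, angles in rad, forces in N, time in s.
With the tool pointing down it reaches from about 0.35 to 0.85 m from the base axis. Payload 8.1 kg.
Tool frame: the origin (TCP) lies at the very end of the fingers, on their centre line; the grasp point (between the pads) lies 19 mm behind it (env.pinch_z is the distance from the TCP to the grasp point, in m); x points along the fingers, z is the direction in which the jaws open and shut, and the axes are right-handed (so a half turn about x gives the same grasp; the last joint's range is limited). The gripper opens to 85 mm and grips with 20 to 120 N. Pads are 22 mm wide; open, the fingers measure 114 mm over their backs; the gripper's body (76 mm by 85 mm) begins 54 mm behind the grasp point. The pads swing forward as they close: fully open they stand 13 mm farther back than shut.
Start: joints at [-1.284, 0.13, 1.488, -0, 1.523, -0.085], TCP at [0.218, -0.559, 0.231] pointing down, gripper open.
Joint ranges: [-2.96, 2.96], [-0.89, 2.26], [0.02, 2.5], [-1.34, 4.48], [0, 2.73], [-2.66, 2.66]. Speed limits (rad/s): [2.39, 2.39, 2.79, 3.14, 3.14, 3.14].

### API

Orientations are given as a unit quaternion [w, x, y, z].
In Python, from bench import env, camera, camera_info gives the robot as it stands. The module is installed in compiled form; this text tells all that it offers.
- The arm moves only by the tool apply_moves, never from a script. Its argument "deltas" is one flat list of numbers, 7 for each row, row after row: the shift along the tool's x, y, z in cm, then the turn, a rotation vector about the tool's x, y, z in degrees, then the opening, from 0 (shut) to 1 (fully open). A call has 1 to 5 rows; each row shifts and turns the commanded pose from where the row before left it, along the tool's axes as they then stand; what a row does not reach is not made up. A row lasts 1/12 s, in which the tool goes at most 41.7 mm and 7.16 degrees, less where a joint would pass 70% of its speed; a pose out of reach is approached as far as the arm can. A call is refused whole if a number of a shift passes 4.17 or a number of a turn 7.16, either way. A call with a gripper value outside its range is refused whole. The fingers move at their own pace and stop on an object; the grip force is fixed at half the most. Time passes only in rows, so rows that do not move let the fingers close. It gives the time, the measured TCP pose, the force and the opening at its end, in the units of the state.
- env.get_state(): the state, without advancing time (a new reading comes with each control period).
- camera(name): name is "side" or "top" or "wrist"; returns the picture (400x640x3 uint8, blue, green, red); there is no depth.
- camera_info(name): a dict with "fx", "fy", "cx", "cy" (pixels), "R" (3x3) and "t" (3): a world point X has camera coordinates R X + t. Camera axes: x right, y down, z forward; pixel columns grow to the right and rows downward; lengths in m; the calibration is good to about 2 mm. A picture is of the moment at which its call begins: read the wrist's pose just before it. camera_info takes no time and is no camera call; for the wrist camera it gives the pose at the moment of the call.
- env.finish_job(): hands the job in, once; it reports no verdict.
The state is a dict: "t": time; "joint_pos": joint angles; "dq": joint speeds; "joint_torque": joint torques, N m; "tcp_pos": TCP position; "tool_rot": TCP orientation; "force": force on the tool from outside, world axes, zero at the start; "ft_torque": the same for the moment, N m; "width": finger opening in m.
Only numpy, scipy, OpenCV 4.12 (cv2) and the standard library are available. Lean on these libraries where they do the work, as an engineer would, in place of code of your own. Each camera call takes 0.05 s, during which the arm holds its last target.

## Working session

There is one attempt and no reset: what is moved stays moved. The work goes in short steps, Python scripts to look and compute and a tool call to move; the robot and the scene stay as the last step left them, time stands still between calls to the robot, and variables do not carry over. Pictures are saved under pics/ and viewed, and the job is handed in when it is done.

Besides the shell and the picture viewer there is one more tool, called after "Call:" by a JSON object that holds its "op" and its "data", one argument or row to a line. apply_moves: Moves the arm, as the interface text tells. Its arguments: {"type":"object","properties":{"deltas":{"type":"array"}},"required":["deltas"]}

```bash
mkdir -p pics; python3 - <<'E'
from bench import env, camera, camera_info
import cv2,numpy as np
for n in("side","top","wrist"):
    ci=camera_info(n); im=camera(n); cv2.imwrite(f"pics/{n}0.png",im)
    print(n,{k:np.round(v,4).tolist() for k,v in ci.items()})
print({k:np.round(v,4).tolist() for k,v in env.get_state().items()}, env.pinch_z)
E
```

```text
side {'fx': 368.0855, 'fy': 368.0855, 'cx': 315.3721, 'cy': 197.0388, 'R': [[0.9904, -0.1384, 0.0014], [-0.098, -0.7084, -0.699], [0.0977, 0.6921, -0.7151]], 't': [-0.624, 0.1447, 0.9974]}
top {'fx': 425.9564, 'fy': 425.9564, 'cx': 320.3189, 'cy': 206.5008, 'R': [[0.0043, -1.0, 0.0088], [-0.9971, -0.005, -0.0765], [0.0765, -0.0084, -0.997]], 't': [-0.0152, 0.6192, 1.4022]}
wrist {'fx': 303.8008, 'fy': 303.8008, 'cx': 315.2852, 'cy': 198.6266, 'R': [[0.3631, -0.9317, -0.002], [-0.8862, -0.346, 0.3082], [-0.2878, -0.1102, -0.9513]], 't': [-0.5993, -0.0389, 0.3804]}
{'t': 0.15, 'joint_pos': [-1.2844, 0.131, 1.489, 0.0, 1.523, -0.0854], 'dq': [-0.0012, -0.0015, -0.0034, 0.0015, -0.0005, -0.0013], 'joint_torque': [-0.0003, -57.0065, -50.1157, -0.0003, 0.0095, -0.0], 'tcp_pos': [0.2179, -0.5586, 0.2305], 'tool_rot': [0.5834, 0.3993, 0.5842, -0.3986], 'force': [0.2312, -0.2743, -0.2501], 'ft_torque': [0.0031, 0.0106, 0.0132], 'width': 0.0852} 0.0187
```

View pics/side0.png

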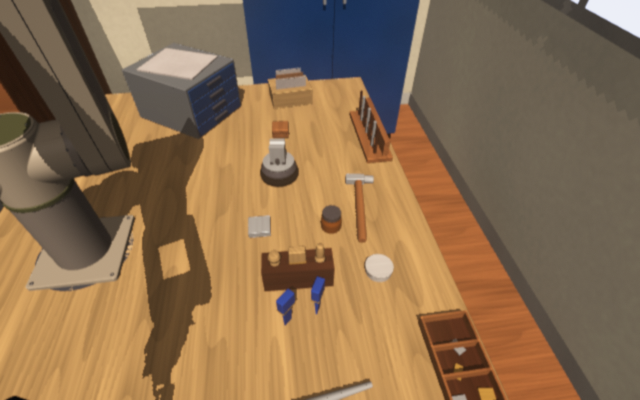

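View pics/top0.png

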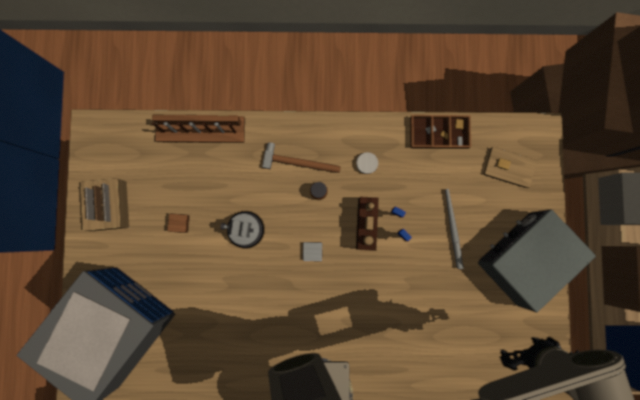

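View pics/wrist0.png

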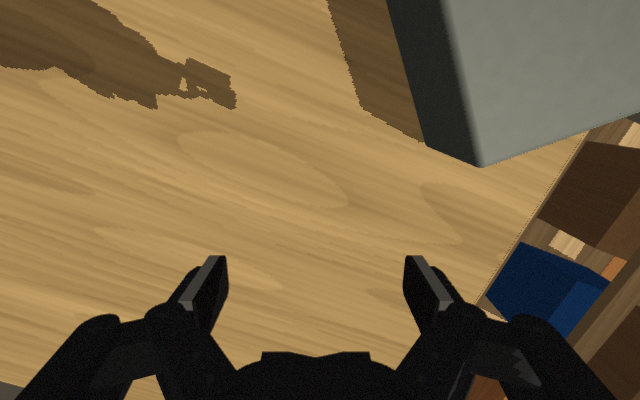

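```bash
python3 - <<'E'
import cv2,numpy as np
a=cv2.imread("pics/side0.png")[235:325,245:350]; b=cv2.imread("pics/top0.png")[185:260,345:420]
v=cv2.imread("pics/side0.png")[130:190,250:310]; w=cv2.imread("pics/top0.png")[205:255,215:270]
f=lambda i:cv2.resize(i,(400,300),interpolation=cv2.INTER_CUBIC)
cv2.imwrite("pics/crop0.png",np.vstack([np.hstack([f(a),f(b)]),np.hstack([f(v),f(w)])]))
E
```

```text
(no output)
```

View pics/crop0.png

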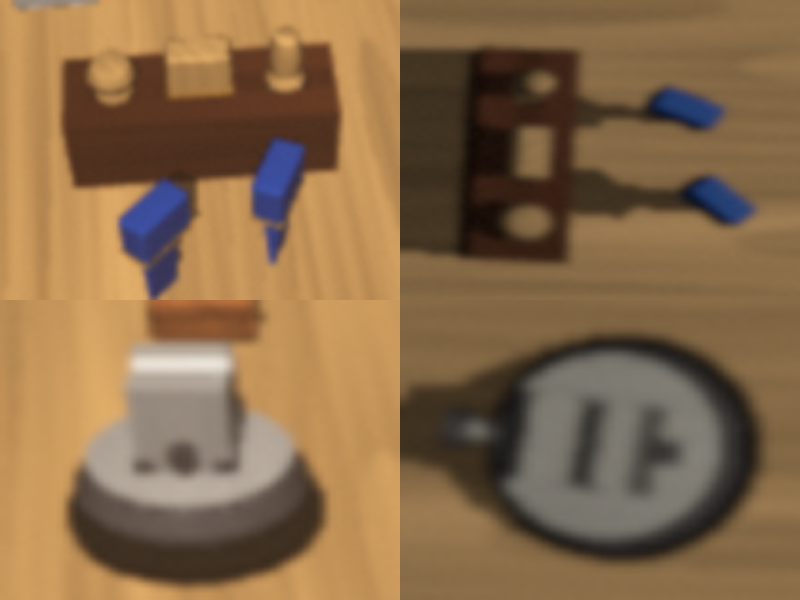

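Look-alikes: (side view) round mushroom handle (274,258) = graver, slim round handle (320,252) = burnisher, two blue ones (287,303) and (318,290) = to be left alone. Only the square-edged pale block in the middle slot, (297,256) side and (370,223) top, fits the gauge. The vise mouth is near (245,229) in the top view.

```bash
cat > h.py <<'E'
from bench import env, camera, camera_info
import cv2,numpy as np
from scipy.spatial.transform import Rotation as Ro
def ray(ci,u,v):
    R=np.array(ci["R"]);t=np.array(ci["t"])
    return -R.T@t, R.T@np.array([(u-ci["cx"])/ci["fx"],(v-ci["cy"])/ci["fy"],1])
def onz(ci,u,v,z):
    c,d=ray(ci,u,v); return c+d*(z-c[2])/d[2]
def proj(ci,X):
    p=np.array(ci["R"])@np.array(X)+np.array(ci["t"]); return p[0]/p[2]*ci["fx"]+ci["cx"],p[1]/p[2]*ci["fy"]+ci["cy"]
def tri(rs):
    A=np.zeros((3,3));b=np.zeros(3)
    for c,d in rs:
        d=d/np.linalg.norm(d);P=np.eye(3)-np.outer(d,d);A+=P;b+=P@c
    return np.linalg.solve(A,b)
def rot(q): return Ro.from_quat([q[1],q[2],q[3],q[0]])
def pose():
    s=env.get_state(); return np.array(s["tcp_pos"]),rot(s["tool_rot"]),s
def down(yaw): # tool x down, tool z along horizontal dir at angle yaw
    x=np.array([0,0,-1.]);z=np.array([np.cos(yaw),np.sin(yaw),0]);return Ro.from_matrix(np.column_stack([x,np.cross(z,x),z]))
def need(P,Rt):
    p,R,s=pose()
    rv=(R.inv()*Rt).as_rotvec(degrees=True)
    print("t",round(s["t"],2),"tcp",p.round(4),"shift now-axes cm",(R.inv().apply(np.array(P)-p)*100).round(2),"target-axes cm",(Rt.inv().apply(np.array(P)-p)*100).round(2),"turn",rv.round(2),"F",np.round(s["force"],2),"w",round(s["width"],4))
E
python3 - <<'E'
from h import *
t=camera_info("top");s=camera_info("side")
print("gauge top",onz(t,370.1,223.2,.124), onz(s,297,250,.124))
for n,u,v in(("graver",(534+528)/2*0+528,220),("burn",540,82)):
    print(n,onz(t,345+(u-400)/400*75,185+v/300*75,.12))
for u,v in((398,212),(404,236)): print("blue",onz(t,u,v,.03))
print("vise mouth",onz(t,242,229,.126),onz(t,245,229,.126), "rackcorners",[onz(t,345+(u-400)/400*75,185+v/300*75,.08).round(3) for u,v in((472,50),(578,52),(568,260),(462,258))])
print("vise base",onz(t,245,229,.05), "side mouth",onz(s,277,147,.126))
p,R,st=pose();print(R.as_matrix().round(3))
for n in (90,-90): print((R.inv()*down(np.radians(n))).as_rotvec(degrees=True))
ci=camera_info("wrist");Rc=np.array(ci["R"]);c=-Rc.T@ci["t"];print("cam in tool",R.inv().apply(c-p),"axes",(Rc@R.as_matrix()).round(3))
E
```

```text
gauge top [ 0.56031268 -0.16627388  0.124     ] [ 0.56372943 -0.1681433   0.124     ]
graver [ 0.50827935 -0.16311588  0.12      ]
burn [ 0.61578984 -0.17062908  0.12      ]
blue [ 0.60166654 -0.27139838  0.03      ]
blue [ 0.52189895 -0.29058748  0.03      ]
vise mouth [0.54047332 0.23022847 0.126     ] [0.54051533 0.22097439 0.126     ] rackcorners [array([ 0.645, -0.135,  0.08 ]), array([ 0.643, -0.199,  0.08 ]), array([ 0.476, -0.192,  0.08 ]), array([ 0.478, -0.128,  0.08 ])]
vise base [0.54226514 0.23371861 0.05      ] side mouth [0.54341631 0.21809743 0.126     ]
[[-0.     0.932  0.363]
 [ 0.001  0.363 -0.932]
 [-1.     0.    -0.001]]
[-1.58697336e+02 -9.51013395e-03 -1.17072006e-01]
[ 2.13026221e+01 -8.35588219e-02  6.78775069e-03]
cam in tool [-0.14236687  0.08008824  0.00028596] axes [[ 0.    -0.     1.   ]
 [-0.308 -0.951 -0.   ]
 [ 0.951 -0.308 -0.   ]]
```

Call:
{"op": "apply_moves", "data": {
  "deltas": [-0.8, 3, -2.3, 0, 0, 0, 1, -0.8, 3, -2.3, 0, 0, 0, 1, -0.8, 3, -2.3, 0, 0, 0, 1, -0.8, 3, -2.3, 0, 0, 0, 1, -0.8, 3, -2.3, 0, 0, 0, 1]
}}

```text
t: 0.57
tcp_pos: [0.3163, -0.3957, 0.2712]
tool_rot: [0.584, 0.399, 0.584, -0.399]
force: [1.0, -1.0, 0.0]
width: 0.0857
```

Call:
{"op": "apply_moves", "data": {
  "deltas": [0, 0, 0, 4.7, 0, 0, 1, 0, 0, 0, 4.7, 0, 0, 1, 0, 0, 0, 4.7, 0, 0, 1, 0, 0, 0, 4.7, 0, 0, 1, 0, 0, 0, 4.7, 0, 0, 1]
}}

```text
t: 0.98
tcp_pos: [0.316, -0.397, 0.271]
tool_rot: [0.489, 0.51, 0.49, -0.51]
force: [-0.3, 0.7, 0.1]
width: 0.0856
```

```bash
python3 - <<'E'
from h import *
need([.53,-.167,.25],down(np.radians(-92.4)))
E
```

```text
t 0.98 tcp [ 0.316 -0.397  0.271] shift now-axes cm [  2.11  20.42 -23.88] target-axes cm [  2.1   20.42 -23.88] turn [-0.   -0.02  0.02] F [-0.25  0.75  0.09] w 0.0856
```

Call:
{"op": "apply_moves", "data": {
  "deltas": [0, 2, -2.4, 0, 0, 0, 1, 0, 2, -2.4, 0, 0, 0, 1, 0, 2, -2.4, 0, 0, 0, 1, 0, 2, -2.4, 0, 0, 0, 1, 0, 2, -2.4, 0, 0, 0, 1]
}}

```text
t: 1.4
tcp_pos: [0.4211, -0.2801, 0.2711]
tool_rot: [-0.49, -0.51, -0.49, 0.51]
force: [1.0, -0.1, -0.3]
width: 0.0851
```

Call:
{"op": "apply_moves", "data": {
  "deltas": [0.4, 2, -2.4, 0, 0, 0, 1, 0.4, 2, -2.4, 0, 0, 0, 1, 0.4, 2, -2.4, 0, 0, 0, 1, 0.4, 2, -2.4, 0, 0, 0, 1, 0.4, 2, -2.4, 0, 0, 0, 1]
}}

```text
t: 1.82
tcp_pos: [0.5257, -0.1638, 0.2509]
tool_rot: [-0.49, -0.509, -0.49, 0.51]
force: [-0.1, -0.6, 1.1]
width: 0.0859
```

```bash
python3 - <<'E'
from h import *
need([.56,-.167,.25],down(np.radians(-92.4)))
ci=camera_info("wrist");im=camera("wrist");cv2.imwrite("pics/w1.png",im);np.save("w1.npy",ci,allow_pickle=True)
E
```

```text
t 1.82 tcp [ 0.5257 -0.1638  0.2509] shift now-axes cm [0.09 3.44 0.19] target-axes cm [0.09 3.44 0.18] turn [ 0.21 -0.01  0.02] F [-0.13 -0.59  1.15] w 0.0859
```

View pics/w1.png

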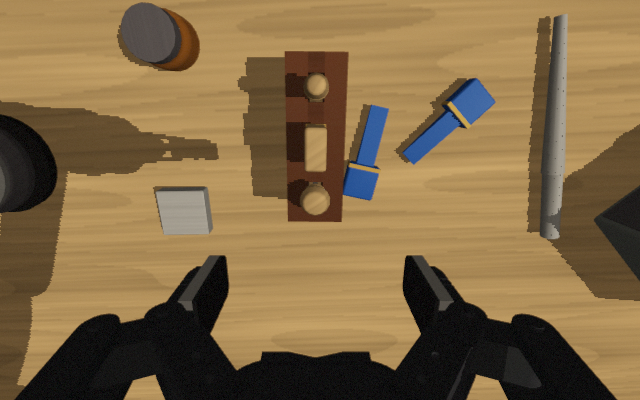

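```bash
python3 - <<'E'
from h import *
im=cv2.imread("pics/w1.png");ci=np.load("w1.npy",allow_pickle=True).item()
c=im[40:235,270:400];cv2.imwrite("pics/c1.png",cv2.resize(c,None,fx=4,fy=3,interpolation=cv2.INTER_CUBIC)[:600])
c=im[115:180,290:340];cv2.imwrite("pics/c2.png",cv2.resize(c,None,fx=9,fy=9,interpolation=cv2.INTER_CUBIC))
E
```

```text
(no output)
```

View pics/c2.png

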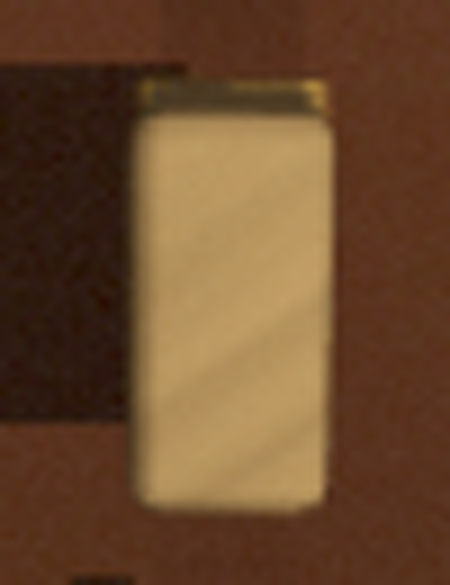

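```bash
python3 - <<'E'
from h import *
ci=np.load("w1.npy",allow_pickle=True).item()
P=[onz(ci,290+u/9-.44,115+v/9-.44,.124) for u,v in((137,113),(334,113),(326,512),(137,512))]
P=np.array(P);c=P.mean(0);print(P.round(4),c)
d=(P[0]+P[1]-P[2]-P[3])/2;print("len",np.linalg.norm(d),"yaw",np.degrees(np.arctan2(d[1],d[0])))
rc=[onz(ci,u,v,.08) for u,v in((285,52),(348,52),(341.5,221.5),(288,221.5))];print(np.round(rc,4))
l=rc[0]-rc[3];r=rc[1]-rc[2];print([np.degrees(np.arctan2(a[1],a[0])) for a in(l,r)], np.mean(rc,0))
need([c[0],c[1],.25],down(np.radians(-91.5)))
E
```

```text
[[ 0.5839 -0.1567  0.124 ]
 [ 0.5832 -0.1756  0.124 ]
 [ 0.544  -0.1737  0.124 ]
 [ 0.5447 -0.1547  0.124 ]] [ 0.56394609 -0.16518314  0.124     ]
len 0.0392019214109913 yaw -2.7653685285571266
[[ 0.6497 -0.1399  0.08  ]
 [ 0.6474 -0.1989  0.08  ]
 [ 0.4764 -0.1908  0.08  ]
 [ 0.4787 -0.1314  0.08  ]]
[np.float64(-2.8509104364081717), np.float64(-2.7152075941946623)] [ 0.56306005 -0.16521512  0.08      ]
t 1.87 tcp [ 0.5281 -0.1595  0.2497] shift now-axes cm [-0.03  3.6   0.44] target-axes cm [-0.03  3.59  0.48] turn [-0.55 -0.19 -0.02] F [-1.02  3.93 -0.76] w 0.0855
```

Call:
{"op": "apply_moves", "data": {
  "deltas": [0, 1.2, 0.1, 0.2, 0, 0, 1, 0, 1.2, 0.1, 0.2, 0, 0, 1, 0, 1.2, 0.1, 0, 0, 0, 1, 2, 0, 0, 0, 0, 0, 1, 2, 0, 0, 0, 0, 0, 1]
}}

```text
t: 2.28
tcp_pos: [0.5623, -0.17, 0.212]
tool_rot: [0.49, 0.512, 0.488, -0.511]
force: [0.1, 0.1, -1.1]
width: 0.0853
```

Call:
{"op": "apply_moves", "data": {
  "deltas": [2, 0, 0, 0, 0, 0, 1, 0, 0, 0, 0, 0, 0, 1, 0, 0, 0, 0, 0, 0, 1]
}}

```text
t: 2.53
tcp_pos: [0.5597, -0.1693, 0.1898]
tool_rot: [-0.487, -0.511, -0.49, 0.512]
force: [0.3, 0.1, 1.4]
width: 0.0855
```

```bash
python3 - <<'E'
from h import *
need([.5638,-.1652,.086],down(np.radians(-92.77)))
ci=camera_info("wrist");im=camera("wrist");cv2.imwrite("pics/w2.png",im);np.save("w2.npy",ci,allow_pickle=True)
E
```

```text
t 2.53 tcp [ 0.5597 -0.1693  0.1898] shift now-axes cm [10.38  0.42 -0.41] target-axes cm [10.38  0.39 -0.43] turn [ 0.17 -0.07  0.2 ] F [0.34 0.13 1.4 ] w 0.0855
```

View pics/w2.png

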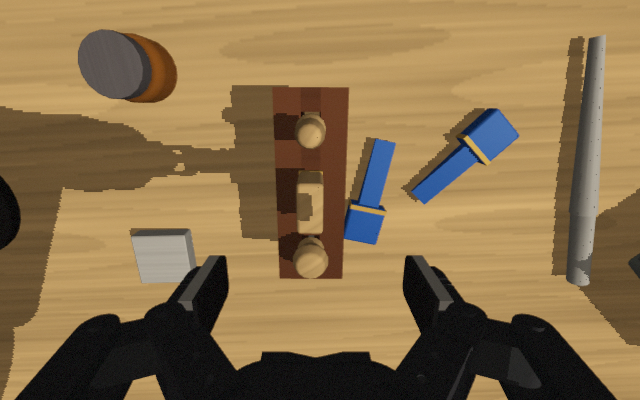

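```bash
python3 - <<'E'
from h import *
im=cv2.imread("pics/w2.png");c=im[160:245,285:340];cv2.imwrite("pics/c3.png",cv2.resize(c,None,fx=7,fy=7,interpolation=cv2.INTER_CUBIC))
E
```

```text
(no output)
```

View pics/c3.png

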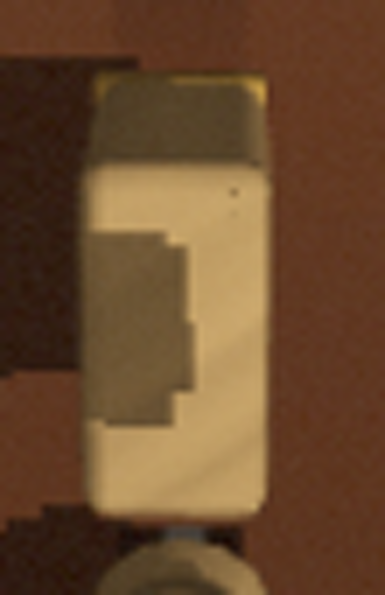

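```bash
python3 - <<'E'
from h import *
ci=np.load("w2.npy",allow_pickle=True).item()
P=np.array([onz(ci,285+u/7-.43,160+v/7-.43,.124) for u,v in((83,163),(268,163),(266,516),(88,516))]);c=P.mean(0)
d=(P[0]+P[1]-P[2]-P[3])/2;print(c,"len",np.linalg.norm(d),"yaw",np.degrees(np.arctan2(d[1],d[0])))
E
```

```text
[ 0.56453192 -0.16517064  0.124     ] len 0.03905509277544605 yaw -2.704084207169265
```

Call:
{"op": "apply_moves", "data": {
  "deltas": [1, 0.2, -0.2, 0.1, 0, 0.1, 1, 1, 0.2, -0.2, 0.1, 0, 0.1, 1, 1, 0, 0, 0, 0, 0, 1, 0, 0, 0, 0, 0, 0, 1, 0, 0, 0, 0, 0, 0, 1]
}}

```text
t: 3.0
tcp_pos: [0.5644, -0.1656, 0.1601]
tool_rot: [0.488, 0.513, 0.488, -0.512]
force: [-0.4, -0.2, 0.6]
width: 0.0856
```

```bash
python3 - <<'E'
from h import *
need([.5640,-.1652,.086],down(np.radians(-92.74)))
E
```

```text
t 3.0 tcp [ 0.5644 -0.1656  0.1601] shift now-axes cm [ 7.41 -0.05 -0.03] target-axes cm [ 7.41 -0.04 -0.03] turn [-0.05 -0.04 -0.08] F [-0.43 -0.16  0.58] w 0.0856
```

Call:
{"op": "apply_moves", "data": {
  "deltas": [2, 0, 0, 0, 0, 0, 1, 2, 0, 0, 0, 0, 0, 1, 2, 0, 0, 0, 0, 0, 1, 1.4, 0, 0, 0, 0, 0, 1, 0, 0, 0, 0, 0, 0, 1]
}}

```text
t: 3.42
tcp_pos: [0.5631, -0.1651, 0.0839]
tool_rot: [0.487, 0.512, 0.488, -0.512]
force: [-0.7, -0.0, -1.1]
width: 0.0852
```

Call:
{"op": "apply_moves", "data": {
  "deltas": [0, 0, 0, 0, 0, 0, 0.6, 0, 0, 0, 0, 0, 0, 0.4, 0, 0, 0, 0, 0, 0, 0, 0, 0, 0, 0, 0, 0, 0, 0, 0, 0, 0, 0, 0, 0]
}}

```text
t: 3.83
tcp_pos: [0.5661, -0.1662, 0.0885]
tool_rot: [0.489, 0.513, 0.486, -0.511]
force: [0.4, 0.5, 0.2]
width: 0.0251
```

Call:
{"op": "apply_moves", "data": {
  "deltas": [0, 0, 0, 0, 0, 0, 0, 0, 0, 0, 0, 0, 0, 0, 0, 0, 0, 0, 0, 0, 0, 0, 0, 0, 0, 0, 0, 0, 0, 0, 0, 0, 0, 0, 0]
}}

```text
t: 4.25
tcp_pos: [0.566, -0.1662, 0.0884]
tool_rot: [0.489, 0.513, 0.486, -0.511]
force: [-1.4, 0.9, 7.3]
width: 0.0191
```

```bash
python3 - <<'E'
from h import *
need([.5640,-.1652,.086],down(np.radians(-92.74)))
E
```

```text
t 4.25 tcp [ 0.566  -0.1662  0.0884] shift now-axes cm [ 0.24 -0.21 -0.09] target-axes cm [ 0.24 -0.21 -0.09] turn [-0.06  0.03 -0.29] F [-1.36  0.92  7.29] w 0.0191
```

Call:
{"op": "apply_moves", "data": {
  "deltas": [-0.5, 0, 0, 0, 0, 0, 0, -1, 0, 0, 0, 0, 0, 0, -1.5, 0, 0, 0, 0, 0, 0, -2, 0, 0, 0, 0, 0, 0, -2, 0, 0, 0, 0, 0, 0]
}}

```text
t: 4.67
tcp_pos: [0.5645, -0.1657, 0.158]
tool_rot: [0.488, 0.513, 0.487, -0.511]
force: [0.5, 0.1, 0.4]
width: 0.0192
```

Call:
{"op": "apply_moves", "data": {
  "deltas": [-2, 0, 0, 0, 0, 0, 0, -2, 0, 0, 0, 0, 0, 0, -2, 0, 0, 0, 0, 0, 0, -2, 0, 0, 0, 0, 0, 0, -1, 0, 0, 0, 0, 0, 0]
}}

```text
t: 5.08
tcp_pos: [0.5656, -0.1662, 0.2511]
tool_rot: [0.49, 0.514, 0.486, -0.511]
force: [0.2, 0.1, -0.3]
width: 0.0195
```

```bash
python3 - <<'E'
from h import *
need([.5405,.2,.25],down(np.radians(-92.74)))
ci=camera_info("wrist");im=camera("wrist");cv2.imwrite("pics/w3.png",im);cv2.imwrite("pics/s3.png",camera("side"))
E
```

```text
t 5.08 tcp [ 0.5656 -0.1662  0.2511] shift now-axes cm [ 3.000e-02 -4.300e+00 -3.645e+01] target-axes cm [  0.11  -4.26 -36.46] turn [-0.06  0.07 -0.41] F [ 0.18  0.13 -0.31] w 0.0195
```

View pics/w3.png

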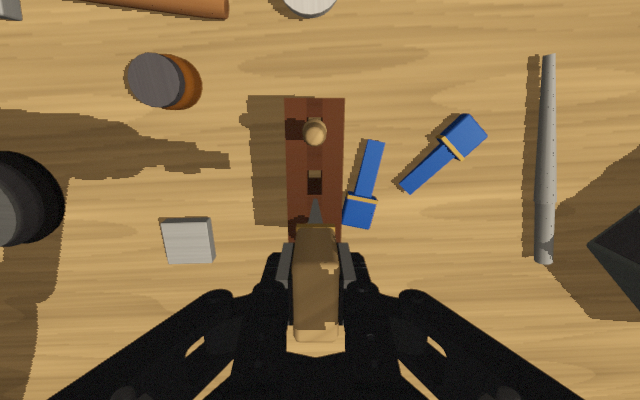

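View pics/s3.png

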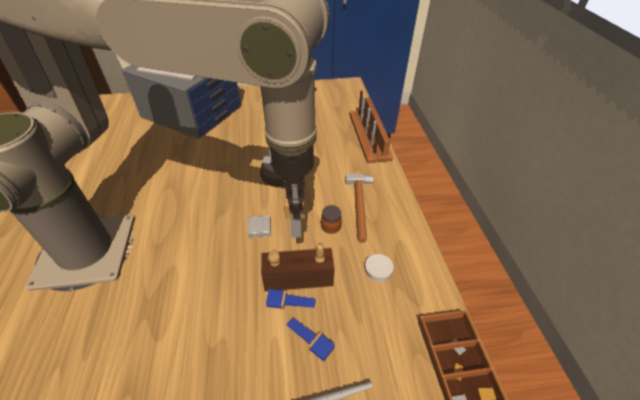

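Call:
{"op": "apply_moves", "data": {
  "deltas": [0, -0.6, -3.6, 0, 0, 0, 0, 0, -0.6, -3.6, 0, 0, 0, 0, 0, -0.6, -3.6, 0, 0, 0, 0, 0, -0.6, -3.6, 0, 0, 0, 0, 0, -0.6, -3.6, 0, 0, 0, 0]
}}

```text
t: 5.6
tcp_pos: [0.5423, 0.0169, 0.2453]
tool_rot: [0.488, 0.512, 0.487, -0.512]
force: [1.1, 0.5, -0.8]
width: 0.0192
```

Call:
{"op": "apply_moves", "data": {
  "deltas": [0, -0.6, -3.6, 0, 0, 0, 0, 0, -0.6, -3.6, 0, 0, 0, 0, 0, -0.6, -3.6, 0, 0, 0, 0, 0, -0.6, -3.6, 0, 0, 0, 0, 0, -0.6, -2.6, 0, 0, 0, 0]
}}

```text
t: 6.02
tcp_pos: [0.5205, 0.1893, 0.2452]
tool_rot: [0.488, 0.512, 0.488, -0.512]
force: [0.4, -0.5, -0.5]
width: 0.0192
```

Call:
{"op": "apply_moves", "data": {
  "deltas": [0, 0, 0, 0, 0, 0, 0, 0, 0, 0, 0, 0, 0, 0, 0, 0, 0, 0, 0, 0, 0]
}}

```text
t: 6.27
tcp_pos: [0.5214, 0.1861, 0.2458]
tool_rot: [0.488, 0.512, 0.487, -0.512]
force: [0.3, -0.3, -1.1]
width: 0.0195
```

```bash
python3 - <<'E'
from h import *
need([.5405,.222,.25],down(np.radians(-92.74)))
ci=camera_info("wrist");im=camera("wrist");cv2.imwrite("pics/w4.png",im);np.save("w4.npy",ci,allow_pickle=True)
E
```

```text
t 6.27 tcp [0.5214 0.1861 0.2458] shift now-axes cm [-0.43  1.73 -3.68] target-axes cm [-0.42  1.73 -3.68] turn [-0.03  0.06 -0.1 ] F [ 0.34 -0.3  -1.11] w 0.0195
```

View pics/w4.png

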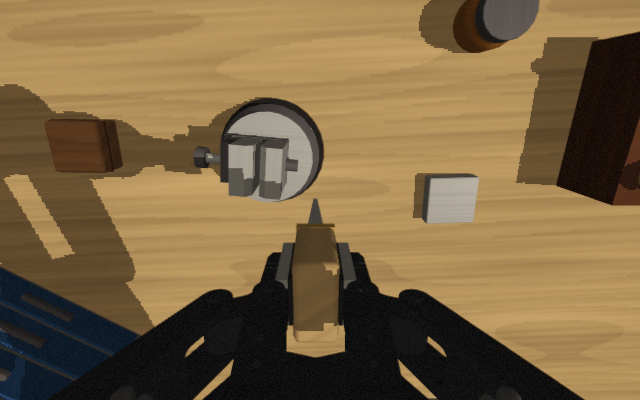

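```bash
python3 - <<'E'
from h import *
im=cv2.imread("pics/w4.png");c=im[125:205,215:305];cv2.imwrite("pics/c4.png",cv2.resize(c,None,fx=7,fy=7,interpolation=cv2.INTER_CUBIC))
E
```

```text
(no output)
```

View pics/c4.png

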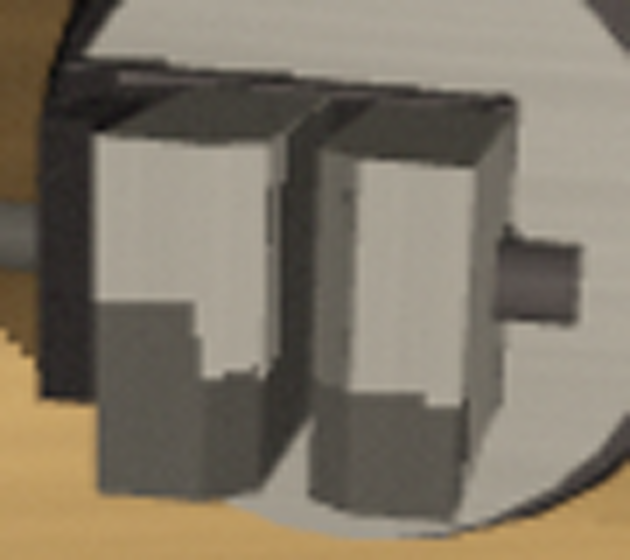

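```bash
cat > e4.py <<'E'
from h import *
ci=np.load("w4.npy",allow_pickle=True).item()
g=lambda u,v,z:onz(ci,215+u/7-.43,125+v/7-.43,z)
L=[g(95,137,.126),g(98,490,.126)];Rr=[g(472,168,.126),g(460,515,.126)]
for a in(L,Rr):
    d=a[0]-a[1];print(np.round(a,4),np.linalg.norm(d),np.degrees(np.arctan2(d[1],d[0])))
w=L[0]-Rr[0];print("across",np.linalg.norm(w),np.degrees(np.arctan2(w[1],w[0]))-90,"mid outer",np.mean(L+Rr,0))
for s,(a,b) in dict(inner=((268,318),.12),bev=((202,352),.126)).items() if 0 else []: pass
print("bevel low",g(270,320,.12),g(318,320,.12)," top in",g(202,320,.126),g(352,320,.126))
E
python3 e4.py
```

```text
[[0.5694 0.2587 0.126 ]
 [0.5244 0.2645 0.126 ]] 0.045369496662985655 -7.320061265976678
[[0.5634 0.2129 0.126 ]
 [0.5188 0.2181 0.126 ]] 0.044937017739425135 -6.684062323817289
across 0.04619549540347402 -7.488828843583491 mid outer [0.54402895 0.23853172 0.126     ]
bevel low [0.5443688  0.24112727 0.12      ] [0.54406835 0.2349602  0.12      ]  top in [0.54605701 0.24835843 0.126     ] [0.54513911 0.22951761 0.126     ]
```

```bash
python3 - <<'E'
from h import *
need([.546,.2385,.235],down(np.radians(-97)))
E
```

```text
t 6.32 tcp [0.5217 0.1856 0.2461] shift now-axes cm [ 1.11  2.16 -5.4 ] target-axes cm [ 1.11  1.76 -5.54] turn [ 4.17  0.05 -0.12] F [-0.2  -0.16 -0.48] w 0.0192
```

Call:
{"op": "apply_moves", "data": {
  "deltas": [0, 0.7, -1.8, 0, 0, 0, 0, 0, 0.7, -1.8, 0, 0, 0, 0, 0, 0.7, -1.8, 4.2, 0, 0, 0, 0, 0, 0, 0, 0, 0, 0, 0, 0, 0, 0, 0, 0, 0]
}}

```text
t: 6.73
tcp_pos: [0.5459, 0.2386, 0.2465]
tool_rot: [0.469, 0.53, 0.468, -0.529]
force: [0.1, 0.0, -1.7]
width: 0.0197
```

```bash
python3 - <<'E'
from h import *
need([.546,.2385,.235],down(np.radians(-97)))
ci=camera_info("wrist");im=camera("wrist");cv2.imwrite("pics/w5.png",im);np.save("w5.npy",ci,allow_pickle=True)
c=im[100:300,230:400];cv2.imwrite("pics/c5.png",cv2.resize(c,None,fx=3,fy=3,interpolation=cv2.INTER_CUBIC))
E
```

```text
t 6.73 tcp [0.5459 0.2386 0.2465] shift now-axes cm [1.15 0.01 0.01] target-axes cm [1.15 0.01 0.01] turn [ 0.    0.03 -0.15] F [ 0.15  0.04 -1.74] w 0.0197
```

View pics/c5.png

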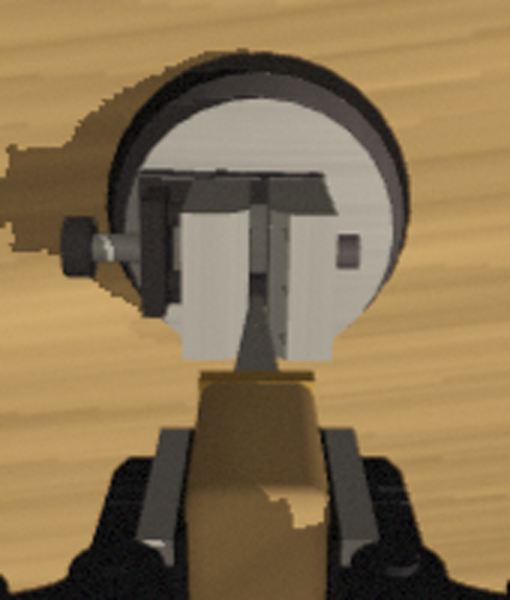

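Call:
{"op": "apply_moves", "data": {
  "deltas": [1, 0, 0.05, 0, 0, -0.1, 0, 1, 0, 0, 0, 0, 0, 0, 1, 0, 0, 0, 0, 0, 0, 0, 0, 0, 0, 0, 0, 0, 0, 0, 0, 0, 0, 0, 0]
}}

```text
t: 7.2
tcp_pos: [0.5446, 0.2384, 0.2154]
tool_rot: [-0.469, -0.529, -0.468, 0.53]
force: [0.4, 0.3, 0.4]
width: 0.0194
```

```bash
python3 - <<'E'
from h import *
need([.546,.2385,.20],down(np.radians(-97)))
ci=camera_info("wrist");im=camera("wrist");cv2.imwrite("pics/w6.png",im);np.save("w6.npy",ci,allow_pickle=True)
c=im[100:300,230:400];s=camera("side")[70:200,220:330];cv2.imwrite("pics/s6.png",cv2.resize(s,None,fx=4,fy=4,interpolation=cv2.INTER_CUBIC));cv2.imwrite("pics/c6.png",cv2.resize(c,None,fx=3,fy=3,interpolation=cv2.INTER_CUBIC))
E
```

```text
t 7.2 tcp [0.5446 0.2384 0.2154] shift now-axes cm [ 1.54  0.14 -0.03] target-axes cm [ 1.54  0.14 -0.03] turn [-0.01  0.06  0.05] F [0.35 0.28 0.36] w 0.0194
```

View pics/c6.png

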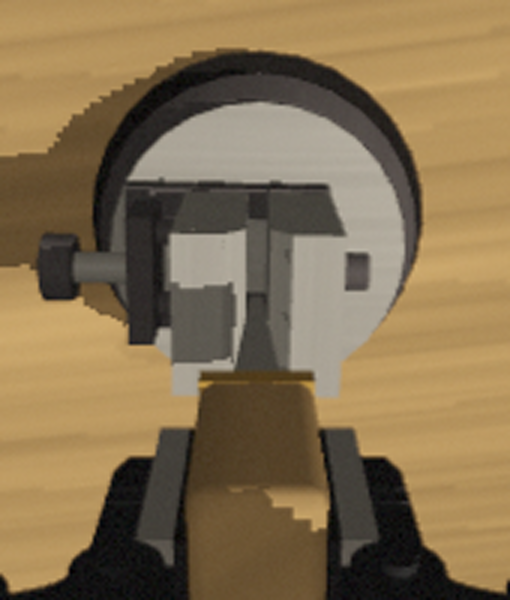

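View pics/s6.png

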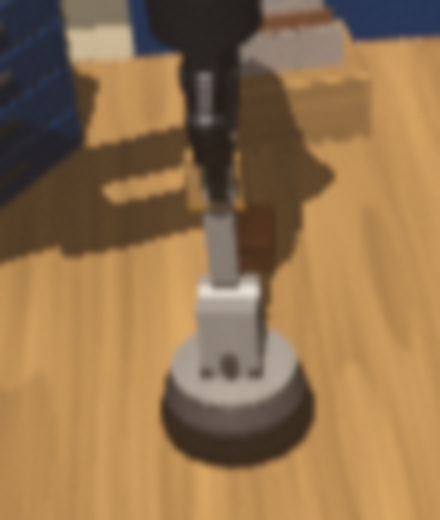

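Call:
{"op": "apply_moves", "data": {
  "deltas": [0, 0.3, 0, 0, 0, 0, 0, 0.6, 0, 0, 0, 0, 0, 0, 0.6, 0, 0, 0, 0, 0, 0, 0.6, 0, 0, 0, 0, 0, 0, 0.6, 0, 0, 0, 0, 0, 0]
}}

```text
t: 7.72
tcp_pos: [0.5484, 0.2386, 0.1922]
tool_rot: [0.469, 0.53, 0.468, -0.529]
force: [0.2, 1.0, -0.3]
width: 0.0194
```

Call:
{"op": "apply_moves", "data": {
  "deltas": [0, 0, 0, 0, 0, 0, 0, 0, 0, 0, 0, 0, 0, 0, 0, 0, 0, 0, 0, 0, 0]
}}

```text
t: 7.97
tcp_pos: [0.5486, 0.2387, 0.1932]
tool_rot: [0.469, 0.53, 0.468, -0.529]
force: [-0.0, -0.1, -1.3]
width: 0.0193
```

```bash
python3 - <<'E'
from h import *
need([.546,.2385,.165],down(np.radians(-97)))
ci=camera_info("wrist");im=camera("wrist")
c=im[100:300,230:400];s=camera("side")[70:200,220:330];cv2.imwrite("pics/cs7.png",np.hstack([cv2.resize(c,(400,480),interpolation=cv2.INTER_CUBIC),cv2.resize(s,(400,480),interpolation=cv2.INTER_CUBIC)]))
E
```

```text
t 7.97 tcp [0.5486 0.2387 0.1932] shift now-axes cm [ 2.82 -0.26  0.05] target-axes cm [ 2.82 -0.25  0.05] turn [ 0.   -0.01 -0.09] F [-0.01 -0.08 -1.26] w 0.0193
```

View pics/cs7.png

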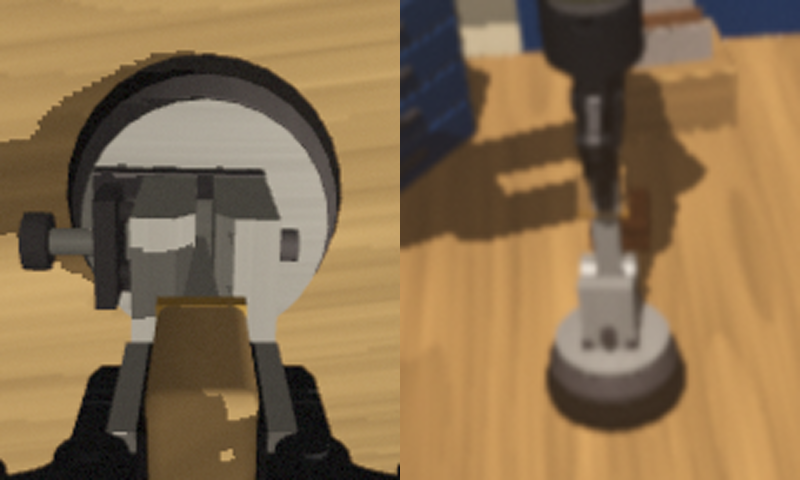

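Call:
{"op": "apply_moves", "data": {
  "deltas": [0.3, 0, 0, 0, 0, 0, 0, 0.3, 0, 0, 0, 0, 0, 0, 0.2, 0, 0, 0, 0, 0, 0, 0, 0, 0, 0, 0, 0, 0]
}}

```text
t: 8.4
tcp_pos: [0.5482, 0.2386, 0.1844]
tool_rot: [0.469, 0.53, 0.468, -0.529]
force: [-0.5, 0.1, -1.0]
width: 0.0196
```

Call:
{"op": "apply_moves", "data": {
  "deltas": [0.2, 0, 0, 0, 0, 0, 0, 0.2, 0, 0, 0, 0, 0, 0, 0, 0, 0, 0, 0, 0, 0]
}}

```text
t: 8.65
tcp_pos: [0.5484, 0.2386, 0.1806]
tool_rot: [0.469, 0.53, 0.468, -0.529]
force: [-0.1, 0.2, -0.4]
width: 0.0192
```

Call:
{"op": "apply_moves", "data": {
  "deltas": [0.2, 0, 0, 0, 0, 0, 0, 0, 0, 0, 0, 0, 0, 0]
}}

```text
t: 8.82
tcp_pos: [0.5485, 0.2386, 0.1788]
tool_rot: [0.469, 0.53, 0.468, -0.529]
force: [-0.2, -0.1, -1.3]
width: 0.0191
```

Call:
{"op": "apply_moves", "data": {
  "deltas": [0.2, 0, 0, 0, 0, 0, 0, 0, 0, 0, 0, 0, 0, 0]
}}

```text
t: 8.98
tcp_pos: [0.5485, 0.2386, 0.1768]
tool_rot: [0.469, 0.53, 0.468, -0.529]
force: [-0.9, 0.7, -0.6]
width: 0.0194
```

Call:
{"op": "apply_moves", "data": {
  "deltas": [0.2, 0, 0, 0, 0, 0, 0, 0, 0, 0, 0, 0, 0, 0]
}}

```text
t: 9.15
tcp_pos: [0.5486, 0.2387, 0.1749]
tool_rot: [0.469, 0.53, 0.468, -0.529]
force: [1.1, -0.5, -1.3]
width: 0.0193
```

Call:
{"op": "apply_moves", "data": {
  "deltas": [0.2, 0, 0, 0, 0, 0, 0, 0, 0, 0, 0, 0, 0, 0]
}}

```text
t: 9.32
tcp_pos: [0.5488, 0.2387, 0.1732]
tool_rot: [0.469, 0.53, 0.468, -0.529]
force: [0.6, 0.6, -1.0]
width: 0.0196
```

Call:
{"op": "apply_moves", "data": {
  "deltas": [0.1, 0, 0, 0, 0, 0, 0, 0.1, 0, 0, 0, 0, 0, 0]
}}

```text
t: 9.48
tcp_pos: [0.549, 0.2388, 0.1718]
tool_rot: [0.469, 0.53, 0.468, -0.529]
force: [-0.9, 0.2, 4.3]
width: 0.0196
```

Call:
{"op": "apply_moves", "data": {
  "deltas": [0.1, 0, 0, 0, 0, 0, 0, 0.1, 0, 0, 0, 0, 0, 0]
}}

```text
t: 9.65
tcp_pos: [0.5491, 0.2389, 0.1698]
tool_rot: [0.469, 0.53, 0.468, -0.529]
force: [0.3, -0.3, 5.4]
width: 0.0192
```

Call:
{"op": "apply_moves", "data": {
  "deltas": [0.1, 0, 0, 0, 0, 0, 0, 0.1, 0, 0, 0, 0, 0, 0]
}}

```text
t: 9.82
tcp_pos: [0.549, 0.2389, 0.1677]
tool_rot: [0.469, 0.53, 0.468, -0.529]
force: [0.5, -0.4, 5.1]
width: 0.0192
```

Call:
{"op": "apply_moves", "data": {
  "deltas": [0.1, 0, 0, 0, 0, 0, 0, 0.1, 0, 0, 0, 0, 0, 0]
}}

```text
t: 9.98
tcp_pos: [0.5491, 0.2389, 0.1659]
tool_rot: [0.469, 0.531, 0.468, -0.529]
force: [-0.2, 0.1, 7.2]
width: 0.0193
```

Call:
{"op": "apply_moves", "data": {
  "deltas": [0.1, 0, 0, 0, 0, 0, 0, 0.1, 0, 0, 0, 0, 0, 0]
}}

```text
t: 10.15
tcp_pos: [0.5493, 0.2389, 0.1641]
tool_rot: [0.469, 0.531, 0.468, -0.529]
force: [-0.5, 1.3, 7.6]
width: 0.0192
```

Call:
{"op": "apply_moves", "data": {
  "deltas": [0, 0, 0, 0, 0, 0, 0, 0, 0, 0, 0, 0, 0, 0, 0, 0, 0, 0, 0, 0, 0, 0, 0, 0, 0, 0, 0, 0, 0, 0, 0, 0, 0, 0, 0]
}}

```text
t: 10.57
tcp_pos: [0.5492, 0.2389, 0.1639]
tool_rot: [0.469, 0.531, 0.468, -0.529]
force: [0.7, -0.1, 4.8]
width: 0.0195
```

```bash
python3 - <<'E'
from h import *
need([.549,.2389,.1637],down(np.radians(-97)))
im=camera("wrist")
c=im[100:300,230:400];s=camera("side")[70:200,220:330];cv2.imwrite("pics/cs8.png",np.hstack([cv2.resize(c,(400,480),interpolation=cv2.INTER_CUBIC),cv2.resize(s,(400,480),interpolation=cv2.INTER_CUBIC)]))
cv2.imwrite("pics/s8.png",camera("side"))
need([.549,.2389,.1637],down(np.radians(-97)))
E
```

```text
t 10.57 tcp [0.5492 0.2389 0.1639] shift now-axes cm [ 0.02 -0.02 -0.  ] target-axes cm [ 0.02 -0.02 -0.  ] turn [ 0.   -0.06 -0.18] F [ 0.71 -0.1   4.76] w 0.0195
t 10.72 tcp [0.5492 0.2389 0.1639] shift now-axes cm [ 0.02 -0.02 -0.  ] target-axes cm [ 0.02 -0.02 -0.  ] turn [-0.   -0.06 -0.18] F [0.48 0.82 6.38] w 0.0193
```

View pics/cs8.png

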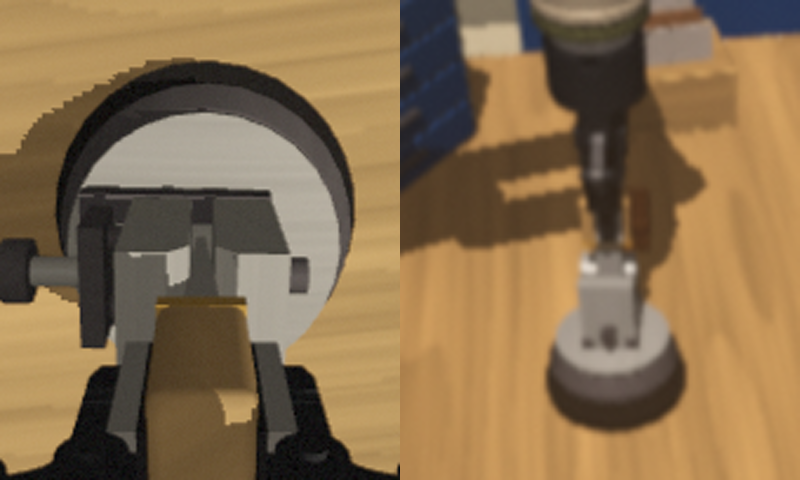

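View pics/s8.png

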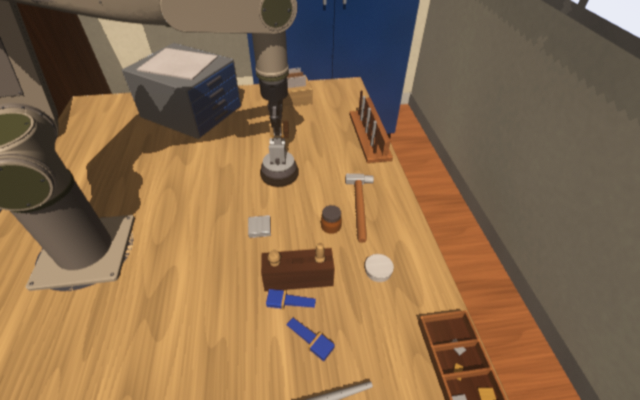

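```bash
python3 - <<'E'
from bench import env
print(env.finish_job())
E
```

```text
the job is handed in; nothing more can be done
None
```

I drew the gauge out of the middle slot and slid its blade down between the vise's jaws until it dragged snugly. I handed the job in with the gripper still closed on its handle, at about 10.7 s of the 48 s.

**Depth and drag**
- The first drag came at about 34 mm below the mouth. That suggests a gap of about 6.5 mm, against about 6.2 mm measured in the wrist picture before insertion.
- From there I pushed about 8.5 mm further, which by the blade's taper should push the sprung jaw back about 1 mm. That is an estimate; I could not read the jaw's position directly.
- The tool's force reading while pushing rose from about 4 N to 7.6 N. It had read about -1 N before contact, so the true drag may be nearer 8.5 N. At rest the reading was 5 to 6 N.

**Last checks**
- The pose did not change over the last two readings, and the tool was about 0.2° from upright.
- The finger opening stayed at about 19.3 mm, so nothing pointed to a slip.
- The last side picture showed the graver and burnisher in their slots and the other things on the bench where they were. The two blue look-alikes looked different from their first side picture, which I did not resolve. They lay in the same places in the wrist pictures before the grasp and after the lift.

**Disagreements**
- The top camera's first estimate of the mouth was about 1 cm off the wrist camera's. I used the wrist view, and the blade went in without touching until the drag began.
- The side view showed the blade about 4 mm off along the jaws. I moved it 3 mm that way, well within the jaws' 46 mm width.

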